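# Twist-lock the coupling cap onto the printer drive unit

### The arm

A 6-joint arm with a two-finger parallel gripper is mounted at the origin on the work surface. World frame = base frame: x ahead of the robot, y to its left, z up, the work surface at z = 0. Lengths are in m, angles in rad, forces in N, time in s.
With the tool pointing down it reaches from about 0.35 to 0.8 m from the base axis. Payload 7.3 kg.
Tool frame: the origin (TCP) lies on the centre line of the jaws, within the pads' length; the fingertips stand 22 mm ahead of it and the grasp point (between the pads) lies 3 mm ahead of it; z points along the fingers, y is the direction in which the jaws open and shut (so a half turn about z gives the same grasp; the last joint's range is limited). The gripper opens to 85 mm and grips with 20 to 120 N. Pads are 22 mm wide; open, the fingers measure 114 mm over their backs; the gripper's body (76 mm by 85 mm) begins 54 mm behind the grasp point. The pads swing forward as they close: fully open they stand 13 mm farther back than shut.
Start: joints at [1.07, 0.342, 1.524, -0, 1.275, -0.146], TCP at [0.182, 0.492, 0.253] pointing down, gripper open.
Joint ranges: [-2.53, 2.53], [-0.77, 2.02], [0.04, 2.7], [-1, 4.14], [0.28, 2.66], [-3.11, 3.11]. Speed limits (rad/s): [2.57, 2.57, 3.14, 3.14, 3.14, 3.14].

### API

Orientations are given as a unit quaternion [x, y, z, w].
In Python, from station import arm gives the robot as it stands.
- The arm moves only by the tool step_arm, never from a script. Its argument "targets" is a list of rows, each a list of 3 entries, a list of its own where there are three numbers: the gripper command: -1 is shut, 1 is fully open, values between are in proportion, then the shift along the tool's x, y, z each as a share of 0.5 m, from -1 to 1, then the turn, a rotation vector about the tool's x, y, z each as a share of 360 degrees, from -1 to 1. In form: [[gripper, [tx, ty, tz], [wx, wy, wz]], ...]. A call has 1 to 10 rows; each row is the pose to reach, as a shift and turn from the pose measured when the call began, along the tool's axes at that moment, turning the shorter way round; what a row does not reach only later rows make up. A row lasts 1/10 s, in which the tool goes at most 50 mm and 8.59 degrees, less where a joint would pass 70% of its speed; a pose out of reach is approached as far as the arm can. A call with a number of a shift or a turn outside -1 to 1 is refused whole. A call with a gripper value outside its range is refused whole. The fingers move at their own pace and stop on an object; "grip_force" is the grip in N (left out, the last holds). Time passes only in rows, so rows that repeat a pose let the fingers close. It gives the time, the measured TCP pose, the force and the opening at its end, in the units of the state.
- arm.read_state(): the state, without advancing time (a new reading comes with each control period).
- arm.camera(name): name is "scene" or "side" or "wrist"; returns a dict with "image" (480x640x3 uint8, blue, green, red), "mtx" (3x3 intrinsics, pixels), "origin" and "attitude" of the camera in the world; the wrist camera has in their place "T_tool_cam" (4x4, takes a point from camera to tool coordinates, whose origin is the TCP and whose axes are the flange's). Camera axes: x right, y down, z forward; pixel columns grow to the right and rows downward; lengths in m; the calibration is good to about 2 mm. A picture is of the moment at which its call begins: read the wrist's pose just before it. There is no depth.
- arm.close_job(): hands the job in, once; it reports no verdict.
Trained networks look in a picture, given as the dict that the camera call returned (one of the last four; its "shot" number tells which), for a name from the list of things; names that differ only in an ending like _2 or _b are one class to them, and where a whole thing is asked for, a point or a joint stands for the part that bears it (a point fixed in the world has none). Each returns a list of dicts, best first, with "score" (0 to 1); they miss things now and then, are a little off and sometimes report something else, mostly with a low value. They report only what shows in the picture. A call takes as long as a camera call. They do not tell look-alikes from the thing itself.
- arm.regions_of(picture, thing): "pixels" (480x640 bool, what is visible of it) and "rect" ([left, top, right, bottom] in pixels, round what is visible of it).
The state is a dict: "clock": time; "joint_pos": joint angles; "joint_vel": joint speeds; "joint_efforts": joint torques, N m; "eef_pos": TCP position; "orientation": TCP orientation; "ft_force": force on the tool from outside, world axes, zero at the start; "wrist_torque": the same for the moment, N m; "gripper_width": finger opening in m.
Only numpy, scipy, OpenCV 4.12 (cv2) and the standard library are available. Lean on these libraries where they do the work, as an engineer would, in place of code of your own. Each camera call takes 0.05 s, during which the arm holds its last target. There are 200 camera calls.

### The job

Refit the orange cap on the printer's grey drive unit: take it from the blue parts tray, set it into the green collar, and find by feel, pressing only gently, where its two pins drop through the collar's slots. Push it down against the spring and twist it clockwise about a quarter turn until it clicks locked and stays down by itself, then let go. Leave everything else on the desk where it is.

Things in the scene. Friction and masses are not known exactly. Their poses are not given: they have to be found in the camera images.
- cap_mid (a point): Loose cap, 0.13 kg, upright in the tray; point on its axis, half-way up its 70 mm; z up the axis. Relative to it: white hub, 48 mm diameter, -35 to -5 mm (lowest 5 mm taper to 41); two steel pins, 7 mm wide and high (round above, flat below), along +x and -x out to 32 mm from the axis, pin centres at -21 mm; orange disc, 66 mm diameter, -5 to +1 mm, white marks above the pins. Same after a half turn.
- cap_bar (a point): Centre of the cap's orange grip bar, on the axis, 18 mm above cap_mid: bar 50 mm long along x (in line with the pins), 14 mm thick along y, 34 mm high, standing on the disc.
- dock: Grey drive unit, fixed, 150 x 130 mm (x, y), 59 mm high; origin at the centre of its underside, z up. In its top a green collar ring with two opposite 9 mm wide slots for the pins, seen from above as gaps. They lie along the unit's x axis give or take 0.4 rad: the angle differs each time, is not tracked, and the collar does not turn. Over 40 N of contact between cap and unit (all places summed) breaks it.
- dock_mouth (a point): On the collar's axis, level with its top face, 65 mm above the unit's underside. Collar 82 mm outside, bore 51 mm, lip 8 mm thick. A pin pushed down through a slot to below the lip can turn under it clockwise seen from above, 75 degrees (1.31 rad), to a 3 mm deep, 9 mm wide recess in the lip's underside, beside a hard stop. White lines on top mark the recesses. Anticlockwise is blocked.
- dock_rest (a point): On the collar's axis, 89.5 mm above the unit's underside: where cap_mid is when the pins lie on top of the lip, not at the slots (the hub is then 10.5 mm into the bore).
- dock_under (a point): On the collar's axis, 74.5 mm above the unit's underside: where cap_mid is when the pins touch the plain lip from below. To turn, the cap must be held lower than this; 71 mm is the lowest possible. Let go part-way, the cap stays caught under the lip and can be gripped anew.
- dock_locked (a point): On the collar's axis, 77.5 mm above the unit's underside: where cap_mid is when locked, the pins lifted by the spring into the recesses.
- plate (a joint): Black spring plate inside the collar's bore, 42 mm diameter, that pushes the cap up: 0 at rest (its top 14 mm below the collar's top), growing as pressed, 0.0145 m at most; 1.4 N at first touch, 0.7 N more per mm, some 10 N with the pins below the lip; a locked cap keeps it at about 0.0085 m.
- tray: Blue parts tray, fixed, 160 x 220 mm, 16 mm high, walls and floor 4 to 5 mm thick; origin at the centre of its underside.
- gear: White plastic gear, 46 mm across, 16 mm high, loose in the tray; origin under its centre. To be left alone.
- bush: Small brass bush, 22 mm diameter, 12 mm high, loose in the tray; origin under its centre. To be left alone.
- phone: Black phone lying on the desk, 75 x 155 x 9 mm; origin under its centre. To be left alone.
- driver: Red-handled screwdriver lying on the desk. To be left alone.
- screws: Glass jar with black lid, 54 mm diameter, 60 mm high, on the desk; origin under its centre. To be left alone.
- roller: Black rubber roller with steel shaft, 230 mm long, 22 mm diameter, lying on the desk. To be left alone.
- fan: Black square fan, 60 x 60 x 25 mm, on the desk; origin under its centre. To be left alone.
Things that resemble listed ones, but are neither listed nor needed, are in the scene too. Of the things like the part that bears cap_mid, leave any that is pink, turquoise or yellow; of the rest the larger one is meant.

How it is judged:
On the way:
1. the cap is in the collar with its pins pushed down through the slots (z of cap_mid in the frame of dock below 0.0765 m and horizontal distance between cap_mid and dock_mouth below 0.004 m), for 0.1 s.
At the end, for the whole second after the job is handed in: The cap sits locked in the collar by itself: its middle 75.8 to 79.2 mm above the drive unit's underside (pins up in the recesses, spring plate held down at least 6.5 mm), within 4 mm of the collar's axis, upright within 0.08 rad, released and at rest (z of cap_mid in the frame of dock between 0.0758 and 0.0792 m and horizontal distance between cap_mid and dock_mouth below 0.004 m and angle between cap_mid's own z axis and vertical below 0.08 rad and value of joint plate above 0.0065 m and linear speed of cap below 0.01 m/s); the robot touches nothing.
It fails at once if the cap is pressed or forced against the drive unit with more than 40 N in all (contact force between cap and dock above 40 N).
It fails at once if another loose thing (gear, bush, phone, screwdriver, jar, roller or fan) is moved more than 30 mm (distance of any of gear, bush, phone, driver, screws, roller, fan from where it was at the start of the episode above 0.03 m).
It also fails if it takes over 72 s, if anything falls off the work surface, if the arm or the gripper's body presses on something with over 40 N, if the wrist force passes 120 N, or if a joint passes its speed limit or range.

## Working session

There is one attempt and no reset: what is moved stays moved. The work goes in short steps, Python scripts to look and compute and a tool call to move; the robot and the scene stay as the last step left them, time stands still between calls to the robot, and variables do not carry over. Pictures are saved under pics/ and viewed, about 8 in all and at most 12, crops included, and the job is handed in when it is done.

Besides the shell and the picture viewer there is one more tool, called after "Call:" as name(argument=value, ...), one argument or row to a line, values as JSON. step_arm: Moves the arm, as the interface text tells. Its arguments: {"type":"object","properties":{"targets":{"type":"array","items":{"type":"array"}},"grip_force":{"type":"number"}},"required":["targets"]}

```bash
ls; mkdir -p pics; python3 - <<'E'
from station import arm
import cv2,numpy as np
s=arm.read_state();print({k:np.round(v,3) for k,v in s.items()})
for n in ["scene","side"]:
    p=arm.camera(n);cv2.imwrite(f"pics/{n}0.png",p["image"])
    print(n,p["mtx"],p["origin"],p["attitude"])
    for t in ["cap_mid","dock","tray"]:
        for r in arm.regions_of(p,t): print(t,round(r["score"],2),r["rect"],r["pixels"].sum())
E
```

```text
pics
{'clock': np.float64(0.0), 'joint_pos': array([ 1.07 ,  0.343,  1.525, -0.   ,  1.275, -0.146]), 'joint_vel': array([-0.001, -0.002,  0.001, -0.   ,  0.   , -0.001]), 'joint_efforts': array([ 1.0000e-03, -4.3368e+01, -2.4601e+01, -0.0000e+00,  8.0000e-03,
       -0.0000e+00]), 'eef_pos': array([0.182, 0.492, 0.253]), 'orientation': array([ 0.176,  0.984, -0.001, -0.   ]), 'ft_force': array([ 0.305, -0.336, -0.34 ]), 'wrist_torque': array([-0.008, -0.048, -0.001]), 'gripper_width': np.float64(0.085)}
scene [[551.49455883   0.         317.24535147]
 [  0.         551.49455883 243.93758681]
 [  0.           0.           1.        ]] [1.10674486 0.39717457 1.20802411] [ 0.4584548   0.84788508 -0.23591019 -0.12351709]
cap_mid 0.89 [389.6, 215.1, 417.3, 242.5] 543
cap_mid 0.8 [374.1, 350.7, 395.7, 370.8] 340
cap_mid 0.8 [280.3, 277.7, 305.7, 309.3] 598
cap_mid 0.67 [424.5, 340.4, 452.9, 366.8] 394
cap_mid 0.66 [388.1, 282.8, 414.0, 314.9] 669
dock 0.74 [229.0, 186.4, 315.8, 262.4] 3568
tray 0.91 [331.7, 243.8, 440.9, 340.7] 4588
side [[456.99618986   0.         323.69454166]
 [  0.         456.99618986 241.3022931 ]
 [  0.           0.           1.        ]] [0.40380915 0.73847833 1.00549542] [-0.1069963   0.93795893 -0.32758763  0.03835607]
cap_mid 0.96 [274.8, 238.3, 299.5, 262.6] 468
cap_mid 0.9 [236.2, 324.6, 259.5, 346.5] 354
cap_mid 0.77 [257.4, 368.8, 281.3, 395.6] 380
cap_mid 0.65 [379.7, 304.2, 406.7, 330.0] 584
dock 0.75 [313.7, 188.5, 382.0, 246.6] 2717
tray 0.9 [275.5, 277.3, 366.7, 371.1] 4513
```

```bash
python3 - <<'E'
import cv2,numpy as np
a=cv2.imread("pics/scene0.png")[170:390,210:470];b=cv2.imread("pics/side0.png")[170:400,220:420]
a=cv2.resize(a,None,fx=2.27,fy=2.27)[:520];b=cv2.resize(b,None,fx=1.04*2,fy=1.04*2)
# separate pictures, stacked left/right
h=max(a.shape[0],b.shape[0]);f=lambda i:cv2.copyMakeBorder(i,0,h-i.shape[0],0,0,cv2.BORDER_CONSTANT)
o=np.hstack([f(a),f(b)]);s=min(800/o.shape[1],1);cv2.imwrite("pics/both0.png",cv2.resize(o,None,fx=s,fy=s));print(o.shape)
E
```

```text
(499, 1006, 3)
```

View pics/both0.png

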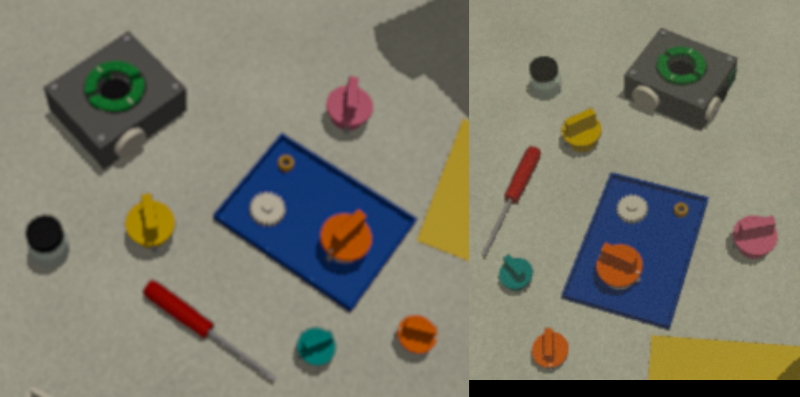

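The two views show the large orange cap in the blue tray (scene ≈ 402,302; side ≈ 311,330). A smaller orange decoy is outside it, with other decoys in pink, yellow and turquoise. The grey unit with its green collar is at scene ≈ 273,217 and side ≈ 348,209.

```bash
cat > h.py <<'E'
import cv2,numpy as np
from scipy.spatial.transform import Rotation as R
from station import arm
def cam(name):
    s=arm.read_state();p=arm.camera(name)
    if name=="wrist":
        T=np.eye(4);T[:3,:3]=R.from_quat(s["orientation"]).as_matrix();T[:3,3]=s["eef_pos"];T=T@np.array(p["T_tool_cam"])
    else:
        T=np.eye(4);T[:3,:3]=R.from_quat(p["attitude"]).as_matrix();T[:3,3]=p["origin"]
    return p,T
def ray(p,T,uv):
    d=T[:3,:3]@np.linalg.inv(p["mtx"])@np.array([uv[0],uv[1],1.]);return T[:3,3],d/np.linalg.norm(d)
def onz(p,T,uv,z):
    o,d=ray(p,T,uv);return o+d*(z-o[2])/d[2]
def tri(rs):
    A=sum(np.eye(3)-np.outer(d,d) for o,d in rs);b=sum((np.eye(3)-np.outer(d,d))@o for o,d in rs)
    x=np.linalg.solve(A,b);return x,[np.linalg.norm(np.cross(x-o,d)) for o,d in rs]
def mask(img,kind):
    h=cv2.cvtColor(img,cv2.COLOR_BGR2HSV);lo,hi={"orange":((5,150,100),(18,255,255)),"green":((45,120,40),(80,255,255))}[kind]
    return cv2.inRange(h,np.array(lo),np.array(hi))
def blobs(img,kind,amin=80):
    n,l,st,c=cv2.connectedComponentsWithStats(mask(img,kind));return [(c[i],st[i],l==i) for i in range(1,n) if st[i][4]>amin]
def proj(p,T,X):
    q=np.linalg.inv(T)@np.append(X,1);q=p["mtx"]@q[:3];return q[:2]/q[2]
def rect(p,T,c,z,half,px):  # top-down picture of plane z; right=+x, up=+y
    w=[[-half,half],[half,half],[half,-half],[-half,-half]]
    src=np.float32([proj(p,T,[c[0]+a,c[1]+b,z]) for a,b in w]);dst=np.float32([[0,0],[px,0],[px,px],[0,px]])
    return cv2.warpPerspective(p["image"],cv2.getPerspectiveTransform(src,dst),(px,px),flags=cv2.INTER_CUBIC)
E
python3 - <<'E'
from h import *
res={}
for n in ["scene","side"]:
    p,T=cam(n)
    for k in ["orange","green"]:
        for c,st,m in blobs(p["image"],k):
            hull=cv2.convexHull(np.argwhere(m)[:,::-1].astype(np.int32));M=cv2.moments(hull);u=(M["m10"]/M["m00"],M["m01"]/M["m00"])
            print(n,k,np.round(u,1),st,onz(p,T,u,.065).round(3));
            if k=="orange" and st[4]<300: continue
            res.setdefault(k,[]).append((st[4],ray(p,T,u)))
for k,v in res.items():
    print(k,len(v)); 
    if len(v)==2: print(tri([r for _,r in v]))
E
```

```text
scene orange [ 10.5 100.7] [  0  83  30  44 714] [ 0.62  -0.987  0.065]
scene orange [401.6 300.5] [388 287  28  28 507] [0.56  0.258 0.065]
scene orange [440.5 354.8] [430 345  22  21 282] [0.627 0.39  0.065]
scene orange [ 11.2 432. ] [  0 414  28  34 119] [ 1.245 -0.259  0.065]
scene orange [ 70.7 466.9] [ 51 449  40  31 603] [ 1.226 -0.11   0.065]
scene green [273.1 217.5] [257 204  33  28 494] [ 0.536 -0.119  0.065]
side orange [348.8  30.6] [ 322    5   53   56 2113] [ 0.726 -1.104  0.065]
side orange [588.8  31.3] [555  23  58  15 203] [-0.244 -1.319  0.065]
side orange [205.7  51.7] [159  42  94  20 637] [ 1.241 -0.814  0.065]
side orange [200.9  63. ] [157  53  86  21 513] [ 1.228 -0.733  0.065]
side orange [338.8  60.8] [324  52  33  21 206] [ 0.718 -0.866  0.065]
side orange [178.4  86.4] [130  75  99  23 970] [ 1.246 -0.568  0.065]
side orange [148.1 127.8] [  92  114  114   28 1258] [ 1.244 -0.325  0.065]
side orange [125.1 161.3] [  64  145  121   34 1419] [ 1.237 -0.159  0.065]
side orange [ 85.8 169.2] [ 58 162  55  16 292] [ 1.336 -0.1    0.065]
side orange [124.9 17
[... 394 characters left out ...]
0.065]
side orange [ 46.4 298.4] [   0  275  101   46 2115] [1.182 0.329 0.065]
side orange [310.  329.7] [297 317  28  26 449] [0.547 0.268 0.065]
side orange [ 64.4 330.5] [ 48 325  32  13 129] [1.092 0.395 0.065]
side orange [ 27.4 367.6] [   0  345   64   47 1586] [1.119 0.493 0.065]
side orange [268.5 380.6] [258 369  22  23 377] [0.603 0.403 0.065]
side orange [ 20.5 394.8] [  0 385  41  21 258] [1.097 0.548 0.065]
side orange [ 12.7 417. ] [  0 404  30  29 541] [1.083 0.592 0.065]
side green [348. 209.] [334 198  29  23 288] [ 0.535 -0.118  0.065]
orange 16
green 2
(array([ 0.53482308, -0.11973389,  0.06298598]), [np.float64(0.00016867949218270798), np.float64(0.0001686794921827885)])
```

Call:
step_arm(
  targets=[
    [1,[-0.85,-0.186,0],[0,0,0]],
    [1,[-0.85,-0.186,0],[0,0,0]],
    [1,[-0.85,-0.186,0],[0,0,0]],
    [1,[-0.85,-0.186,0],[0,0,0]],
    [1,[-0.85,-0.186,0],[0,0,0]],
    [1,[-0.85,-0.186,0],[0,0,0]],
    [1,[-0.85,-0.186,0],[0,0,0]],
    [1,[-0.85,-0.186,0],[0,0,0]],
    [1,[-0.85,-0.186,0],[0,0,0]],
    [1,[-0.85,-0.186,0],[0,0,0]],
  ],
)

```text
clock: 1.5
eef_pos: [0.552, 0.2542, 0.2525]
orientation: [0.179, 0.984, -0.0, 0.0]
ft_force: [-0.6, 0.0, -0.5]
gripper_width: 0.0854
```

```bash
python3 - <<'E'
from h import *
p,T=cam("wrist");cv2.imwrite("pics/w1.png",p["image"]);print(np.round(p["T_tool_cam"],3),p["mtx"].round(0) if hasattr(p["mtx"],'round') else p["mtx"])
s=arm.read_state();print(s["eef_pos"].round(4),s["orientation"].round(4),s["joint_pos"].round(2))
for c,st,m in blobs(p["image"],"orange",400):
    print(c.round(1),st,onz(p,T,c,.05).round(4))
E
```

```text
[[ 0.    -0.964 -0.266  0.067]
 [ 1.     0.     0.     0.   ]
 [-0.    -0.266  0.964 -0.121]
 [ 0.     0.     0.     1.   ]] [[432.   0. 315.]
 [  0. 432. 238.]
 [  0.   0.   1.]]
[0.5499 0.2558 0.2525] [ 1.782e-01  9.840e-01 -2.000e-04 -4.000e-04] [ 0.31  0.49  1.29  0.    1.36 -0.9 ]
[313.  204.1] [ 272  163   83   85 5301] [0.5474 0.2543 0.05  ]
[494.5 212.7] [ 464  184   68   58 2792] [0.6024 0.3817 0.05  ]
```

View pics/w1.png

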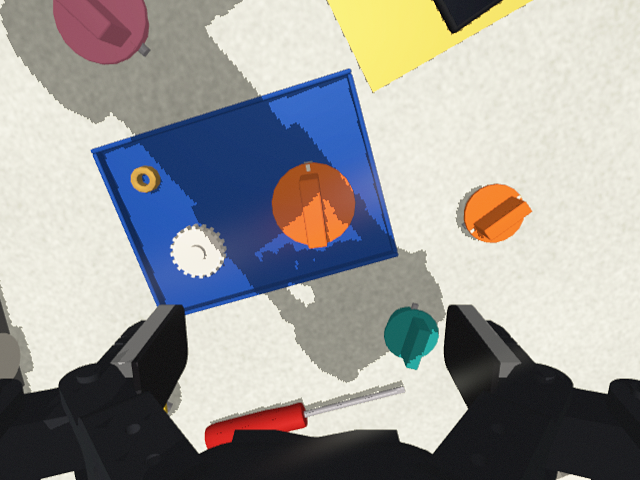

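The wrist view shows the cap's disc at ≈(313,204). Its white pin mark is at ≈(308,167), and the bar runs nearly along the image columns. The gear is at (198,250), clear of the jaws.

```bash
python3 - <<'E'
from h import *
p,T=cam("wrist")
# sharpen lighting: equalise V
ims=[]
for z in (.041,.075):
    r=rect(p,T,(.55,.255),z,.05,400);ims.append(r)
    m=mask(r,"orange");cn=max(cv2.findContours(m,cv2.RETR_EXTERNAL,cv2.CHAIN_APPROX_NONE)[0],key=cv2.contourArea)
    print(z,cv2.minEnclosingCircle(cn))
o=np.hstack(ims);o=(255*(o/255.)**.6).astype(np.uint8)
for k in (0,1):
    for t in range(0,401,80): cv2.putText(o,str(t),(k*400+t,398),0,.35,(0,0,0),1);cv2.putText(o,str(t),(k*400,t+8),0,.35,(0,0,0),1)
cv2.imwrite("pics/r1.png",o)
E
```

```text
0.041 ((202.60128784179688, 210.14556884765625), 136.7753448486328)
0.075 ((176.9612274169922, 198.6450653076172), 122.76266479492188)
```

View pics/r1.png

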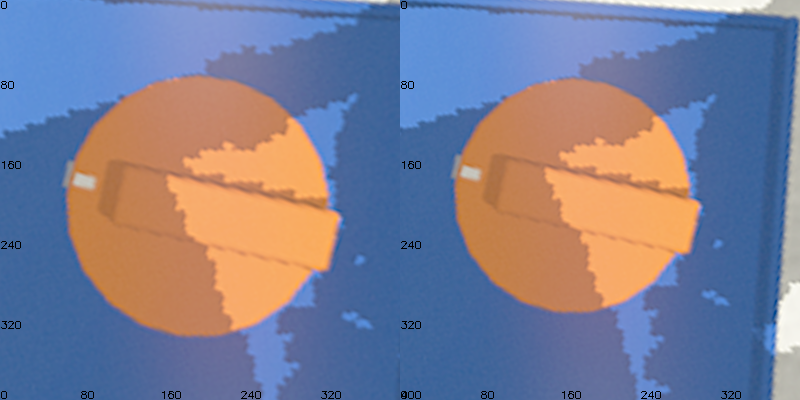

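In the rectified view (0.25 mm/px) the disc centre is at ≈(198,206), radius 131 px, and the bar is tilted −0.23 rad. So the cap is at (0.5496, 0.2535).

Call:
step_arm(
  targets=[
    [0.1,[-0.001,-0.005,0.08],[0,0,-0.0205]],
    [0.1,[-0.001,-0.005,0.16],[0,0,-0.0205]],
    [0.1,[-0.001,-0.005,0.24],[0,0,-0.0205]],
    [0.1,[-0.001,-0.005,0.3],[0,0,-0.0205]],
    [0.1,[-0.001,-0.005,0.33],[0,0,-0.0205]],
    [0.1,[-0.001,-0.005,0.35],[0,0,-0.0205]],
    [0.1,[-0.001,-0.005,0.369],[0,0,-0.0205]],
    [0.1,[-0.001,-0.005,0.369],[0,0,-0.0205]],
    [0.1,[-0.001,-0.005,0.369],[0,0,-0.0205]],
  ],
)

```text
clock: 2.5
eef_pos: [0.5483, 0.2549, 0.069]
orientation: [0.113, 0.994, 0.0, 0.0]
ft_force: [-0.2, 0.1, 0.4]
gripper_width: 0.047
```

Call:
step_arm(
  targets=[
    [-1,[0,0,0],[0,0,0]],
    [-1,[0,0,0],[0,0,0]],
    [-1,[0,0,0],[0,0,0]],
    [-1,[0,0,0],[0,0,0]],
    [-1,[0,0,0],[0,0,0]],
    [-1,[0,0,0],[0,0,0]],
  ],
  grip_force=60,
)

```text
clock: 3.1
eef_pos: [0.5486, 0.2549, 0.0696]
orientation: [0.113, 0.994, 0.0, 0.0]
ft_force: [-0.8, -0.6, 5.5]
gripper_width: 0.0129
```

Call:
step_arm(
  targets=[
    [-1,[0,0,-0.06],[0,0,0]],
    [-1,[0,0,-0.14],[0,0,0]],
    [-1,[0,0,-0.22],[0,0,0]],
    [-1,[0,0,-0.3],[0,0,0]],
    [-1,[0,0,-0.36],[0,0,0]],
    [-1,[0,0,-0.36],[0,0,0]],
  ],
)

```text
clock: 3.7
eef_pos: [0.5501, 0.2554, 0.2543]
orientation: [0.113, 0.994, 0.002, 0.004]
ft_force: [0.8, 0.3, -0.5]
gripper_width: 0.013
```

```bash
python3 - <<'E'
from h import *
s=arm.read_state();print(s["eef_pos"].round(4),s["orientation"].round(4),s["joint_pos"].round(2),s["gripper_width"],s["ft_force"].round(2))
# move to above dock, offset back so wrist camera sees it: work out shift
C=np.array([.535,-.1195]);Rm=R.from_quat(s["orientation"]).as_matrix()
d=Rm.T@(np.array([C[0],C[1],.25])-s["eef_pos"]);print("to dock",d/.5)
for n in ["side","scene"]:
    p,T=cam(n)
    print(n,[(c.round(0),st) for c,st,m in blobs(p["image"],"orange",150) if abs(c[0]-350)<80 and 150<c[1]<400])
    # dock top rectified
    cv2.imwrite(f"pics/d_{n}.png",rect(p,T,C,.065,.06,400))
E
```

```text
[0.5501 0.2554 0.2543] [0.1134 0.9935 0.0022 0.0043] [ 0.31  0.49  1.29  0.    1.35 -1.04] 0.012989610296782104 [ 0.79  0.28 -0.53]
to dock [-0.13935611 -0.73730281  0.00589144]
side [(array([309., 291.]), array([292, 277,  31,  25, 414], dtype=int32))]
scene [(array([411., 266.]), array([398, 251,  31,  28, 358], dtype=int32))]
```

The grip is holding: the opening is 13 mm and the cap has lifted off the tray in both fixed views. Next I move to where the wrist camera can see the collar.

Call:
step_arm(
  targets=[
    [-1,[-0.03,-0.07,0],[0,0,0]],
    [-1,[-0.06,-0.15,0],[0,0,0]],
    [-1,[-0.1,-0.23,0],[0,0,0]],
    [-1,[-0.14,-0.32,0],[0,0,0]],
    [-1,[-0.18,-0.41,0],[0,0,0]],
    [-1,[-0.22,-0.5,0],[0,0,0]],
    [-1,[-0.26,-0.59,0],[0,0,0]],
    [-1,[-0.3,-0.68,0],[0,0,0]],
    [-1,[-0.32,-0.737,0],[0,0,0]],
    [-1,[-0.32,-0.737,0],[0,0,0]],
  ],
)

```text
clock: 4.8
eef_pos: [0.6203, -0.1448, 0.2459]
orientation: [0.116, 0.993, 0.0, -0.002]
ft_force: [0.7, 0.5, -1.3]
gripper_width: 0.013
```

Call:
step_arm(
  targets=[
    [-1,[0,0,0],[0,0,0]],
    [-1,[0,0,0],[0,0,0]],
    [-1,[0,0,0],[0,0,0]],
  ],
)

```text
clock: 5.1
eef_pos: [0.6201, -0.1434, 0.2451]
orientation: [0.115, 0.993, 0.001, -0.003]
ft_force: [-0.3, 0.5, -2.0]
gripper_width: 0.0127
```

```bash
python3 - <<'E'
from h import *
s=arm.read_state();print(s["eef_pos"].round(4),s["orientation"].round(4),s["joint_pos"].round(2),s["gripper_width"])
p,T=cam("wrist");cv2.imwrite("pics/w2.png",p["image"])
r=rect(p,T,(.535,-.1195),.065,.06,480)
m=mask(r,"green");cn=max(cv2.findContours(m,cv2.RETR_EXTERNAL,cv2.CHAIN_APPROX_NONE)[0],key=cv2.contourArea)
print(cv2.fitEllipse(cn),cv2.minEnclosingCircle(cn))
for t in range(0,480,80): cv2.putText(r,str(t),(t,478),0,.35,(0,0,255),1);cv2.putText(r,str(t),(0,t+8),0,.35,(0,0,255),1)
w=cv2.resize(p["image"],(320,240));w=cv2.copyMakeBorder(w,0,240,0,0,cv2.BORDER_CONSTANT)
cv2.imwrite("pics/r2.png",np.hstack([r,w]))
E
```

```text
[ 0.6201 -0.1434  0.2451] [ 1.153e-01  9.933e-01  6.000e-04 -2.600e-03] [-0.35  0.56  1.2  -0.    1.39 -1.69] 0.012702263477277613
((206.14666748046875, 305.8728332519531), (185.26319885253906, 294.52069091796875), 120.3745346069336) ((226.0, 274.0), 163.63690185546875)
```

View pics/r2.png

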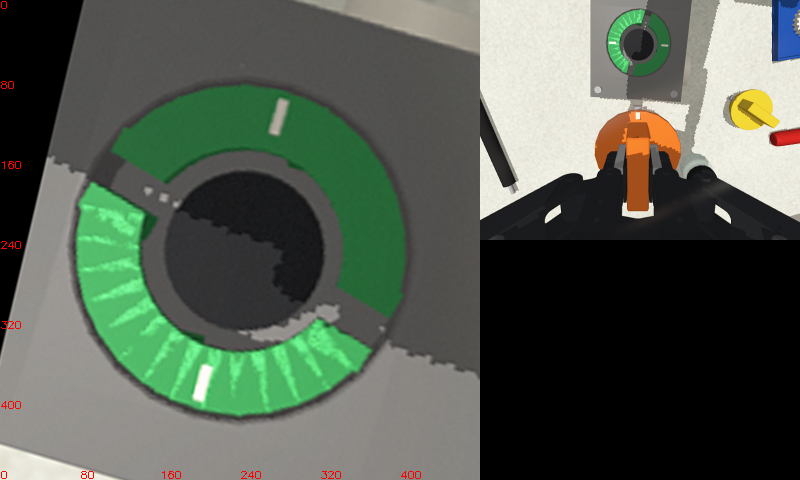

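The rectified collar (0.25 mm/px) is centred at ≈(241.5,250), which is (0.5354, −0.122). The slots run from (100,172) to (381,332), and the white marks at (279,117)/(203,384) agree, so the slot line is at ≈ −0.53 rad. Next I measure the cap's offset in the hand.

```bash
cat > off.py <<'E'
from h import *
from scipy.optimize import least_squares
def inhand():
    s=arm.read_state();p=arm.camera("wrist");Tt=np.array(p["T_tool_cam"])
    m=mask(p["image"],"orange");cn=max([c for c in cv2.findContours(m,cv2.RETR_EXTERNAL,cv2.CHAIN_APPROX_NONE)[0]],key=cv2.contourArea)[:,0,:]
    for z in (.0286,.0346):
        P=np.array([onz(p,Tt,u,z)[:2] for u in cn]);rr=np.hypot(*P.T);f=(P[:,0]>.008)&(rr>.02)&(rr<.05);Q=P[f]
        g=least_squares(lambda v:np.hypot(Q[:,0]-v[0],Q[:,1]-v[1])-v[2],[0,0,.033],loss="soft_l1",f_scale=.0005)
        print(z,f.sum(),g.x.round(4),np.median(abs(g.fun)).round(5))
    return s
E
python3 - <<'E'
from off import *
s=inhand()
d=R.from_quat(s["orientation"]).as_matrix().T@(np.array([.5354,-.121,.2451])-s["eef_pos"]);print(d/.5,s["orientation"])
E
```

```text
0.0286 227 [0.0004 0.0003 0.0317] 0.00016
0.0346 215 [-0.0022  0.0003  0.0329] 0.00017
[0.17537731 0.00478007 0.0017418 ] [ 1.15181337e-01  9.93341936e-01  4.79672735e-04 -2.19724251e-03]
```

Call:
step_arm(
  targets=[
    [-1,[0.07,0.002,0],[0,0,0.02]],
    [-1,[0.13,0.004,0.04],[0,0,0.04]],
    [-1,[0.179,0.006,0.1],[0,0,0.0475]],
    [-1,[0.179,0.006,0.16],[0,0,0.0475]],
    [-1,[0.179,0.006,0.2],[0,0,0.0475]],
    [-1,[0.179,0.006,0.21],[0,0,0.0475]],
    [-1,[0.179,0.006,0.21],[0,0,0.0475]],
    [-1,[0.179,0.006,0.21],[0,0,0.0475]],
  ],
)

```text
clock: 6.0
eef_pos: [0.5343, -0.12, 0.1424]
orientation: [0.261, 0.965, 0.0, -0.001]
ft_force: [0.3, 0.5, -1.1]
gripper_width: 0.0129
```

```bash
python3 - <<'E'
from off import *
s=inhand();print(s["eef_pos"].round(4),s["orientation"].round(4),s["joint_pos"].round(2),s["ft_force"].round(2))
a=R.from_quat(s["orientation"]).as_matrix()[:,0];print("bar angle",np.arctan2(-a[1],-a[0]),"tilt",R.from_quat(s["orientation"]).as_matrix()[:,2])
p,T=cam("wrist");w=p["image"]
q,U=cam("scene");c=proj(q,U,[.535,-.12,.09]).astype(int);v=cv2.resize(q["image"][c[1]-35:c[1]+35,c[0]-35:c[0]+35],(300,300),interpolation=cv2.INTER_CUBIC)
q,U=cam("side");c=proj(q,U,[.535,-.12,.09]).astype(int);x=cv2.resize(q["image"][c[1]-35:c[1]+35,c[0]-35:c[0]+35],(300,300),interpolation=cv2.INTER_CUBIC)
w=cv2.resize(w,(500,375));w=cv2.copyMakeBorder(w,0,225,0,0,cv2.BORDER_CONSTANT)
cv2.imwrite("pics/w3.png",np.hstack([w,np.vstack([v,x])]))
E
```

```text
0.0286 206 [0.0009 0.0003 0.0316] 9e-05
0.0346 194 [-0.0017  0.0003  0.0328] 0.0001
[ 0.5343 -0.12    0.1424] [ 2.614e-01  9.652e-01  0.000e+00 -9.000e-04] [-0.36  0.5   1.61 -0.    1.03 -1.4 ] [ 0.27  0.5  -1.09]
bar angle -0.5288483407394637 tilt [-1.72592566e-03  4.90484128e-04 -9.99998390e-01]
```

View pics/w3.png

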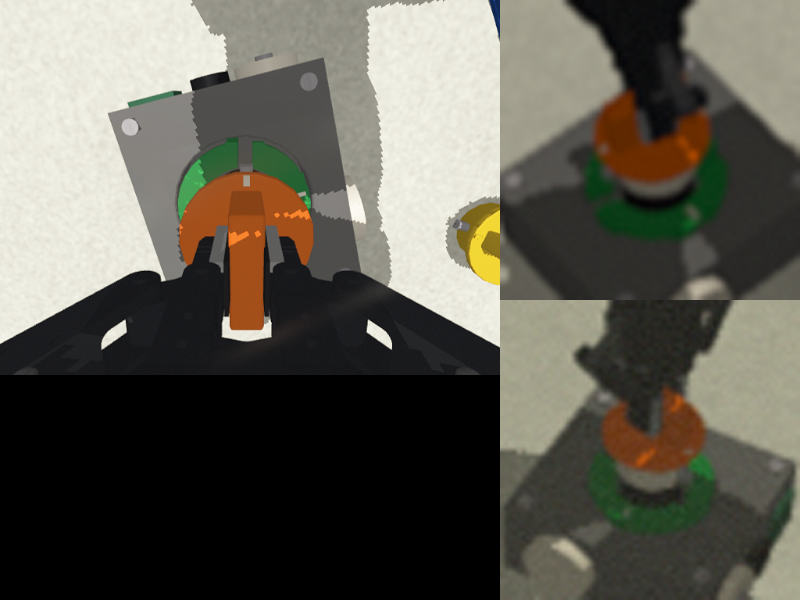

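The cap hovers over the collar. In the wrist view the slot (246,150) is in line with the cap's white mark (246,181), and the collar and disc are centred on each other to about 1 px. I go down gently.

Call:
step_arm(
  targets=[
    [-1,[0,0,0.008],[0,0,0]],
    [-1,[0,0,0.016],[0,0,0]],
    [-1,[0,0,0.022],[0,0,0]],
    [-1,[0,0,0.028],[0,0,0]],
    [-1,[0,0,0.034],[0,0,0]],
    [-1,[0,0,0.036],[0,0,0]],
    [-1,[0,0,0.036],[0,0,0]],
  ],
)

```text
clock: 6.9
eef_pos: [0.5339, -0.1201, 0.1239]
orientation: [0.262, 0.965, 0.0, -0.001]
ft_force: [0.6, 0.9, -1.9]
gripper_width: 0.0129
```

Call:
step_arm(
  targets=[
    [-1,[0,0,0.003],[0,0,0]],
    [-1,[0,0,0.006],[0,0,0]],
    [-1,[0,0,0.009],[0,0,0]],
    [-1,[0,0,0.011],[0,0,0]],
    [-1,[0,0,0.011],[0,0,0]],
  ],
)

```text
clock: 7.4
eef_pos: [0.5337, -0.1203, 0.1183]
orientation: [0.262, 0.965, -0.0, -0.001]
ft_force: [-0.9, -1.6, -1.1]
gripper_width: 0.0131
```

Call:
step_arm(
  targets=[
    [-1,[0,0,0.002],[0,0,0]],
    [-1,[0,0,0.004],[0,0,0]],
    [-1,[0,0,0.004],[0,0,0]],
  ],
)

```text
clock: 7.7
eef_pos: [0.5338, -0.1204, 0.1163]
orientation: [0.262, 0.965, -0.0, -0.001]
ft_force: [-1.1, -1.1, -0.3]
gripper_width: 0.013
```

Call:
step_arm(
  targets=[
    [-1,[0,0,0.002],[0,0,0]],
    [-1,[0,0,0.004],[0,0,0]],
    [-1,[0,0,0.004],[0,0,0]],
  ],
)

```text
clock: 8.0
eef_pos: [0.5338, -0.1204, 0.1143]
orientation: [0.262, 0.965, -0.0, -0.001]
ft_force: [-1.9, -1.2, 1.7]
gripper_width: 0.0131
```

Already about 4.7 mm below the "pins on lip" level, with only spring-like force, so the pins are in the slots. I keep going down in small steps.

Call:
step_arm(
  targets=[
    [-1,[0,0,0.003],[0,0,0]],
    [-1,[0,0,0.006],[0,0,0]],
    [-1,[0,0,0.009],[0,0,0]],
    [-1,[0,0,0.01],[0,0,0]],
    [-1,[0,0,0.01],[0,0,0]],
  ],
)

```text
clock: 8.5
eef_pos: [0.5338, -0.1204, 0.1096]
orientation: [0.262, 0.965, -0.0, -0.001]
ft_force: [-2.5, -0.8, 5.4]
gripper_width: 0.0131
```

Call:
step_arm(
  targets=[
    [-1,[0,0,0.003],[0,0,0]],
    [-1,[0,0,0.006],[0,0,0]],
    [-1,[0,0,0.009],[0,0,0]],
    [-1,[0,0,0.01],[0,0,0]],
    [-1,[0,0,0.01],[0,0,0]],
  ],
)

```text
clock: 9.0
eef_pos: [0.5339, -0.1204, 0.1051]
orientation: [0.262, 0.965, -0.0, -0.001]
ft_force: [-3.5, -1.1, 8.0]
gripper_width: 0.0133
```

Call:
step_arm(
  targets=[
    [-1,[0,0,0.003],[0,0,0]],
    [-1,[0,0,0.006],[0,0,0]],
    [-1,[0,0,0.0065],[0,0,0]],
    [-1,[0,0,0.0065],[0,0,0]],
  ],
)

```text
clock: 9.4
eef_pos: [0.5339, -0.1204, 0.1027]
orientation: [0.262, 0.965, -0.0, -0.001]
ft_force: [-3.4, -0.2, 10.0]
gripper_width: 0.013
```

```bash
python3 - <<'E'
from off import *
s=inhand();print(s["eef_pos"].round(4),s["joint_pos"].round(2),s["ft_force"].round(2),s["wrist_torque"].round(2))
E
```

```text
0.0286 205 [0.0009 0.0003 0.0316] 0.0001
0.0346 193 [-0.0017  0.0003  0.0329] 0.00011
[ 0.5339 -0.1204  0.1027] [-0.36  0.55  1.65 -0.    0.94 -1.4 ] [-3.37 -0.2  10.03] [ 0.07  0.79 -0.06]
```

Depth ≈0.073, 10 N, and the cap has not slipped in the grip. Now the clockwise twist (positive about tool z), moving the TCP so the turn stays about the cap's axis.

Call:
step_arm(
  targets=[
    [-1,[0.0005,0.0004,0.001],[0,0,0.02]],
    [-1,[0.0005,0.0008,0.001],[0,0,0.04]],
    [-1,[0.0003,0.0012,0.001],[0,0,0.06]],
    [-1,[0.0001,0.0016,0.001],[0,0,0.08]],
    [-1,[-0.0003,0.002,0.001],[0,0,0.1]],
    [-1,[-0.0003,0.002,0.001],[0,0,0.1]],
  ],
)

```text
clock: 10.05
eef_pos: [0.5353, -0.1199, 0.1033]
orientation: [0.549, 0.836, -0.0, 0.001]
ft_force: [-1.6, -1.4, 9.4]
gripper_width: 0.013
```

```bash
python3 - <<'E'
from off import *
s=inhand();print(s["eef_pos"].round(4),s["joint_pos"].round(2),s["ft_force"].round(2),s["wrist_torque"].round(2))
a=R.from_quat(s["orientation"]).as_matrix()[:,0];print("bar angle",np.arctan2(-a[1],-a[0]))
E
```

```text
0.0286 205 [0.001  0.0003 0.0317] 0.00011
0.0346 195 [-0.0016  0.0003  0.0329] 0.00011
[ 0.5353 -0.1199  0.1033] [-0.36  0.55  1.65 -0.    0.94 -0.77] [-1.58 -1.41  9.42] [-0.15  0.28 -0.1 ]
bar angle -1.1612208991389006
```

Call:
step_arm(
  targets=[
    [-1,[0,0.0005,0.0015],[0,0,0.02]],
    [-1,[0,0.001,0.0015],[0,0,0.04]],
    [-1,[0,0.0014,0.0015],[0,0,0.06]],
    [-1,[-0.0004,0.0018,0.0015],[0,0,0.08]],
    [-1,[-0.0006,0.002,0.0015],[0,0,0.095]],
    [-1,[-0.0008,0.0022,0.0015],[0,0,0.104]],
    [-1,[-0.0008,0.0022,0.0015],[0,0,0.108]],
    [-1,[-0.0008,0.0022,0.0015],[0,0,0.108]],
  ],
)

```text
clock: 10.9
eef_pos: [0.5363, -0.12, 0.1031]
orientation: [0.795, 0.607, -0.0, 0.001]
ft_force: [-4.4, -2.2, 9.5]
gripper_width: 0.0129
```

```bash
python3 - <<'E'
from off import *
s=inhand();print(s["eef_pos"].round(4),s["joint_pos"].round(2),s["ft_force"].round(2),s["wrist_torque"].round(2))
a=R.from_quat(s["orientation"]).as_matrix()[:,0];print("bar angle",np.arctan2(-a[1],-a[0]))
E
```

```text
0.0286 207 [0.0012 0.0002 0.0317] 9e-05
0.0346 195 [-0.0013  0.0002  0.0329] 9e-05
[ 0.5363 -0.12    0.1031] [-0.36  0.55  1.65 -0.    0.94 -0.09] [-4.42 -2.16  9.49] [-0.14  0.84  0.08]
bar angle -1.8374998385284143
```

Call:
step_arm(
  targets=[
    [-1,[0,0,0],[0,0,0.004]],
    [-1,[0,0,0],[0,0,0.007]],
    [-1,[0,0,0],[0,0,0.007]],
  ],
)

```text
clock: 11.25
eef_pos: [0.536, -0.1199, 0.1037]
orientation: [0.808, 0.589, -0.0, 0.001]
ft_force: [-4.0, -1.6, 9.3]
gripper_width: 0.0129
```

```bash
python3 - <<'E'
from off import *
s=arm.read_state();print(s["eef_pos"].round(4),s["ft_force"].round(2),s["wrist_torque"].round(2))
a=R.from_quat(s["orientation"]).as_matrix()[:,0];print("bar angle",np.arctan2(-a[1],-a[0]))
E
```

```text
[ 0.536  -0.1199  0.1037] [-4.01 -1.62  9.3 ] [0.   0.8  0.16]
bar angle -1.8808784893597668
```

Call:
step_arm(
  targets=[
    [-1,[0,0,-0.003],[0,0,0]],
    [-1,[0,0,-0.006],[0,0,0]],
    [-1,[0,0,-0.006],[0,0,0]],
  ],
)

```text
clock: 11.55
eef_pos: [0.536, -0.1199, 0.1069]
orientation: [0.808, 0.59, -0.0, 0.001]
ft_force: [-3.7, -0.7, 7.9]
gripper_width: 0.013
```

```bash
python3 - <<'E'
from off import *
s=inhand();print(s["eef_pos"].round(4),s["ft_force"].round(2),s["wrist_torque"].round(2))
E
```

```text
0.0286 207 [0.0013 0.0002 0.0317] 9e-05
0.0346 195 [-0.0013  0.0002  0.0329] 0.0001
[ 0.536  -0.1199  0.1069] [-3.73 -0.72  7.92] [-0.1   0.5   0.19]
```

Call:
step_arm(
  targets=[
    [-1,[0,0,-0.002],[0,0,0]],
    [-1,[0,0,-0.003],[0,0,0]],
    [-1,[0,0,-0.003],[0,0,0]],
  ],
)

```text
clock: 11.9
eef_pos: [0.5359, -0.1199, 0.1082]
orientation: [0.808, 0.59, -0.0, 0.001]
ft_force: [-2.2, -1.3, 2.7]
gripper_width: 0.0127
```

The force dropped by 5 N in 1.3 mm at TCP z 0.108, about 4 mm above the plain-lip stop: the pins are seated in the recesses. I release and back off upwards.

Call:
step_arm(
  targets=[
    [-0.4,[0,0,0],[0,0,0]],
    [-0.2,[0,0,0],[0,0,0]],
    [0,[0,0,0],[0,0,0]],
    [0,[0,0,0],[0,0,0]],
    [0,[0,0,0],[0,0,0]],
    [0,[0,0,-0.04],[0,0,0]],
    [0,[0,0,-0.1],[0,0,0]],
    [0,[0,0,-0.18],[0,0,0]],
    [0,[0,0,-0.24],[0,0,0]],
    [0,[0,0,-0.24],[0,0,0]],
  ],
)

```text
clock: 12.9
eef_pos: [0.5379, -0.1203, 0.2329]
orientation: [0.808, 0.59, 0.002, 0.005]
ft_force: [0.3, 0.1, -0.9]
gripper_width: 0.0427
```

Call:
step_arm(
  targets=[
    [0,[-0.08,0,0],[0,0,0]],
    [0,[-0.14,0,0],[0,0,0]],
    [0,[-0.14,0,0],[0,0,0]],
    [0,[-0.14,0,0],[0,0,0]],
  ],
)

```text
clock: 13.3
eef_pos: [0.5161, -0.1872, 0.2322]
orientation: [0.808, 0.589, 0.002, 0.004]
ft_force: [-0.3, -0.9, 0.5]
gripper_width: 0.0426
```

```bash
python3 - <<'E'
from off import *
s=arm.read_state();print(s["eef_pos"].round(4),s["gripper_width"],s["ft_force"].round(2))
C=(.5354,-.1213);P={}
for n in ["wrist","scene","side"]:
    p,T=cam(n);P[n]=p,T
p,T=P["wrist"]
a=rect(p,T,C,.0785,.05,400)   # disc top when locked
m=mask(a,"orange");cn=max(cv2.findContours(m,cv2.RETR_EXTERNAL,cv2.CHAIN_APPROX_NONE)[0],key=cv2.contourArea);print(cv2.boundingRect(cn))
w=cv2.copyMakeBorder(cv2.resize(p["image"],(400,300)),0,100,0,0,cv2.BORDER_CONSTANT)
o=[]
for n in ["scene","side"]:
    q,U=P[n];c=proj(q,U,[C[0],C[1],.08]).astype(int);o.append(cv2.resize(q["image"][c[1]-24:c[1]+24,c[0]-48:c[0]+48],(400,200),interpolation=cv2.INTER_CUBIC))
cv2.imwrite("pics/f.png",np.vstack([np.hstack([a,w]),np.hstack(o)]))
E
```

```text
[ 0.5161 -0.1872  0.2322] 0.042564812534779804 [-0.34 -0.93  0.45]
(72, 68, 261, 261)
```

View pics/f.png

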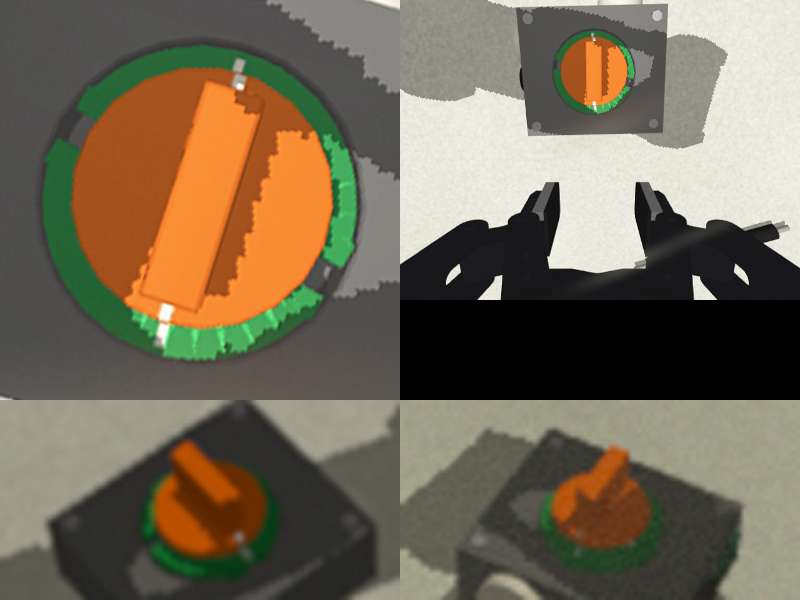

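The cap's white marks line up with the collar's recess lines at (237,70) and (163,322), and the slots at (75,125) and (322,275) are empty. The disc is 261 px wide at the locked height and the gripper is well clear, so I hand in.

```bash
python3 -c "
from station import arm
print(arm.close_job())"
```

```text
the job is handed in; nothing more can be done
None
```

I refitted the orange cap on the drive unit and handed the job in at about 13.5 s of the 72 s allowed. I believe it is locked; the hand-in gave no verdict.

**What I did:** I took the larger orange cap from the blue tray and lined it up with the collar slots from the wrist camera (slot line about −0.53 rad). I lowered it gently; the pins went through the slots on the first try. I pressed to about 10 N, turned it clockwise about 1.35 rad, let the spring lift it into the recesses, released and backed off.

**Last checks:**
- **Lift after the twist:** the cap rose about 5 mm from its lowest point, past where the plain lip would have stopped it. The spring force on the tool then fell from 7.9 to 2.7 N within 1.3 mm, which fits pins seated in the recesses.
- **Final picture:** the cap's white marks line up with the collar's recess lines, the slots are empty and the disc looks centred. The gripper is clear of everything.
- **Less certain:** the last picture puts the disc near the locked height, but it cannot reliably tell locked from 3 mm lower, so the lock rests on the force readings and the marks. At the locked level the arm also read about 1 mm higher than I had calculated (108.2 against 107.1 mm).
- **Collar position:** the wrist and fixed cameras differed by about 2 mm on where the collar is, which is within their calibration.
- **Not checked:** I did not re-measure the other objects on the desk afterwards. The arm's path kept clear of them.

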